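Take the push-and-turn cap off the leaning sanitiser jug

ROBOT

A 6-joint arm with a two-finger parallel gripper is mounted at the origin on the work surface. World frame = base frame: x ahead of the robot, y to its left, z up, the work surface at z = 0. Lengths are in m, angles in rad, forces in N, time in s.
With the tool pointing down it reaches from about 0.3 to 0.75 m from the base axis. Payload 8.5 kg.
Tool frame: the origin (TCP) lies midway between the tips of the shut fingers; the grasp point (between the pads) lies 19 mm behind it; z points along the fingers, y is the line along which they close (so a half turn about z gives the same grasp; the last joint's range is limited). The gripper opens to 88 mm and grips with 3 to 60 N. Pads are 18 mm wide; open, the fingers measure 123 mm over their backs; the gripper's body (75 mm by 187 mm) begins 45 mm behind the grasp point.
Start: joints at [0.997, 0.381, 1.297, -0, 1.464, -0.215], TCP at [0.193, 0.515, 0.239] pointing down, gripper open.
Joint ranges: [-3.11, 3.11], [-0.89, 2.33], [0.22, 2.48], [-1.42, 4.56], [0.17, 2.85], [-2.88, 2.88]. Speed limits (rad/s): [2.39, 2.39, 3.14, 3.14, 3.14, 3.14].

INTERFACE

Orientations are given as a unit quaternion [x, y, z, w].
In Python, from station import robot gives the robot as it stands.
- The arm moves only by the tool send_rows, never from a script. Its argument "plan" is a list of rows, each an object of numbers: "wx", "wy", "wz": the turn, a rotation vector about the tool's x, y, z in rad; "x", "y", "z": the shift along the tool's x, y, z in m; "jaw": the closure, from 0 (fully open) to 1 (shut). A call has 1 to 12 rows; each row shifts and turns the commanded pose from where the row before left it, along the tool's axes as they then stand; what a row does not reach is not made up. A row lasts 1/8 s, in which the tool goes at most 62.5 mm and 10.7 degrees, less where a joint would pass 70% of its speed; a pose out of reach is approached as far as the arm can. A call is refused whole if a number of a shift passes 0.0625 or a number of a turn 0.188, either way. A call with a gripper value outside its range is refused whole. The fingers move at their own pace and stop on an object; "newtons" is the grip in N (left out, the last holds). Time passes only in rows, so rows that do not move let the fingers close. It gives the time, the measured TCP pose, the force, the opening and the grip force at its end, in the units of the state.
- robot.state(): the state, without advancing time (a new reading comes with each control period).
- robot.grab_frame(name): name is "scene" or "top" or "wrist"; returns the picture (400x640x3 uint8, blue, green, red); there is no depth.
- robot.calibration(name): a dict with "fx", "fy", "cx", "cy" (pixels), "rvec" (rotation vector, rad) and "tvec" (3), from world to camera coordinates, as OpenCV has them. Camera axes: x right, y down, z forward; pixel columns grow to the right and rows downward; lengths in m; the calibration is good to about 2 mm. The wrist camera is an equidistant fisheye: a pixel r from the principal point sees the ray r / f radians off the axis. A picture is of the moment at which its call begins: read the wrist's pose just before it. calibration takes no time and is no camera call; for the wrist camera it gives the pose at the moment of the call.
- robot.hand_in(): hands the job in; it is judged then, once.
Trained networks look in the newest picture that a camera, given by its name, has taken for a name from the list of things; names that differ only in an ending like _2 or _b are one class to them, and where a whole thing is asked for, a point or a joint stands for the part that bears it (a point fixed in the world has none). Each returns a list of dicts, best first, with "score" (0 to 1); they miss things now and then, are a little off and sometimes report something else, mostly with a low value. They report only what shows in the picture. A call takes as long as a camera call. They do not tell look-alikes from the thing itself.
- robot.search_frame(label, camera): "uv" ([column, row] in pixels, amid what is visible of it).
- robot.regions_of(label, camera): "pixels" (400x640 bool, what is visible of it) and "uv" ([column, row] in pixels, amid what is visible of it).
The state is a dict: "clock": time; "joint_positions": joint angles; "dq": joint speeds; "effort": joint torques, N m; "position": TCP position; "tool_rot": TCP orientation; "ft_force": force on the tool from outside, world axes, zero at the start; "moment": the same for the moment, N m; "gripper_width": finger opening in m; "grip_force": force on a finger pad.
Only numpy, scipy, OpenCV 4.12 (cv2) and the standard library are available. Lean on these libraries where they do the work, as an engineer would, in place of code of your own. Each camera call takes 0.05 s, during which the arm holds its last target. There are 200 camera calls.

TASK

The white sanitiser jug leaning in its steel cradle is closed by a child-resistant cap: press the cap down along the neck, keep it pressed while you turn it anticlockwise past its catch, and lift it off. Set the cap down (do not drop it) flat in the shallow steel tray, finger bar up, and let go. Leave the cartons, bottles and jars around it where they stand.

Things in the scene. Friction and masses are not known exactly. Their poses are not given: they have to be found in the camera images.
- cap: Loose grey cap, about 70 g, locked in the jug's neck with 1 mm play. A drum 60 mm across, 30 mm high; on its flat top an upright finger bar 56 mm long, 16 thick, 26 high (56 mm in all), with 22 mm of shoulder free on each side. Origin: centre of the underside; x along the bar, z up along the axis, through the bar. Same after a half turn.
- lug (a point): End of the cap's lug on its +x side, at (36, 0, 2.5) mm in the cap's frame. Two such lugs, 13 mm wide, 5 mm thick, stick out at the drum's foot in line with the bar, to 39 mm from the axis. Locked, this one is on the neck's +x side.
- neck: White collar of the jug, fixed, 90 mm across; its axis leans 30 degrees from vertical, mouth towards the robot. Origin: on the axis where the locked cap's underside rests, 215 mm above the table; z along the axis out of the jug; x along the locked cap's bar. The lugs sit under its rim, behind teeth; sideways play 2 mm. The cap cannot turn clockwise from there.
- neck_rim (a point): Centre of the collar's rim, 11 mm out from the neck's origin; 19 mm of the drum and the bar stand clear of it. The pressed cap turns anticlockwise seen from outside (about +z of the neck). From 50 degrees on the lugs stand free in two gaps of the rim; a stop ends the turn at 70: aim at 60. There the cap lifts straight out along z; after 25 mm it is clear.
- plunger (a joint): Spring plate under the cap, pushing it outwards: travel in m, 0 = up, 0.010 = fully pressed. It resists with 6 N at first and 15 N at full travel. The lugs pass under the teeth only when the cap is pressed more than 5.5 mm; 7 to 9 mm is good, held until the turn is done.
- jug: The white plastic jug, 120 x 150 x 200 mm, banded into a steel cradle, all fixed to the table. Origin: on the table straight below the neck's origin; x points horizontally from the neck towards the foot of the jug (away from the robot), z up; the jug leans back to -x. Cradle foot: x = 25 to 175 mm, y = -78 to 78 mm.
- tray: Shallow open steel tray, fixed, 180 (x) by 160 (y) mm, 25 mm high, 3 mm walls and floor. Origin: centre of the underside; its floor is 3 mm above that; z up. It stands to the left or to the right of the jug, the carton on the other side.
- carton: Bystander: cardboard carton 140 x 120 x 80 mm; origin at the centre of its underside.
- sauce0: Bystander: glass sauce bottle 66 mm across, 200 mm high; origin at the centre of its underside.
- sauce1: Bystander: glass sauce bottle 66 mm across, 200 mm high; origin at the centre of its underside.
- sauce2: Bystander: glass sauce bottle 60 mm across, 180 mm high; origin at the centre of its underside.
- jar0: Bystander: glass jar 68 mm across, 85 mm high, between robot and jug; origin at the centre of its underside.
- jar1: Bystander: glass jar 68 mm across, 85 mm high, between robot and jug; origin at the centre of its underside.
Not all that is in view belongs to the job. Leave any pink, red or turquoise look-alike of the cap alone.

How it is judged:
On the way, in this order (a step that is already met when the one before it is completed fails the run):
1. the cap, in the neck, is pressed down more than 4 mm (z of cap in the frame of neck below -0.004 m and distance between cap and neck below 0.015 m), for 0.1 s.
2. the cap, still in the neck, is turned past its catch (y of lug in the frame of neck above 0.024 m and z of cap in the frame of neck below 0.004 m and distance between cap and neck below 0.015 m), for 0.1 s.
3. the gripper brings the cap down into the tray, its underside less than 20 mm above the tray's floor, before letting go (x of cap in the frame of tray between -0.055 and 0.055 m and y of cap in the frame of tray between -0.045 and 0.045 m and z of cap in the frame of tray below 0.023 m and contact force between the fingers and cap above 0.5 N), for 0.05 s.
At the end, for the whole second after the job is handed in: The cap stands in the tray on its flat underside, finger bar up (within 6 degrees), its underside within 5 mm of the tray's floor, its centre within 55 mm (x) and 45 mm (y) of the tray's centre, at rest and released (x of cap in the frame of tray between -0.055 and 0.055 m and y of cap in the frame of tray between -0.045 and 0.045 m and z of cap in the frame of tray below 0.008 m and angle between cap's own z axis and vertical below 0.1 rad and linear speed of cap below 0.02 m/s and contact force between the fingers and cap below 0.1 N); the robot touches nothing.
It fails at once if a bystander (carton, bottle or jar) is moved more than 40 mm or knocked over (distance of any of carton, sauce0, sauce1, sauce2, jar0, jar1 from where it was at the start of the episode above 0.04 m or angle between any of carton, sauce0, sauce1, sauce2, jar0, jar1's own z axis and vertical above 0.5 rad).
It also fails if it takes over 43 s, if anything falls off the work surface, if the arm or the gripper's body presses on something with over 40 N, if the wrist force passes 120 N, or if a joint passes its speed limit or range.

## Working session

There is one attempt and no reset: what is moved stays moved. The work goes in short steps, Python scripts to look and compute and a tool call to move; the robot and the scene stay as the last step left them, time stands still between calls to the robot, and variables do not carry over. Pictures are saved under pics/ and viewed, at most 10 in all, crops included, and the job is handed in when it is done.

Besides the shell and the picture viewer there is one more tool, called after ">>>" as name([rows], argument=value, ...), one row to a line, values as JSON. send_rows: Moves the arm, as the interface text tells. Its arguments: {"type":"object","properties":{"plan":{"type":"array","items":{"type":"object","properties":{"wx":{"type":"number"},"wy":{"type":"number"},"wz":{"type":"number"},"x":{"type":"number"},"y":{"type":"number"},"z":{"type":"number"},"jaw":{"type":"number"}}}},"newtons":{"type":"number"}},"required":["plan"]}

```bash
mkdir -p pics; ls
cat > h.py <<'E'
import numpy as np, cv2
from scipy.spatial.transform import Rotation as R
from station import robot
def cal(n):
    c=robot.calibration(n); M=cv2.Rodrigues(np.array(c['rvec'],float))[0]; return c,M,np.array(c['tvec'],float).ravel()
def ray(n,uv):
    c,M,t=cal(n); a=(uv[0]-c['cx'])/c['fx']; b=(uv[1]-c['cy'])/c['fy']
    if n=='wrist':
        r=np.hypot(a,b); s=np.sin(r)/max(r,1e-9); d=np.array([a*s,b*s,np.cos(r)])
    else: d=np.array([a,b,1.])
    d=M.T@d; return -M.T@t, d/np.linalg.norm(d)
def atz(n,uv,z):
    o,d=ray(n,uv); return o+d*(z-o[2])/d[2]
def proj(n,P):
    c,M,t=cal(n); p=M@np.array(P,float)+t
    if n=='wrist':
        r=np.hypot(p[0],p[1]); th=np.arctan2(r,p[2]); q=p[:2]/max(r,1e-9)*th
    else: q=p[:2]/p[2]
    return np.array([c['cx']+c['fx']*q[0],c['cy']+c['fy']*q[1]])
def tri(n1,u1,n2,u2):
    (o1,d1),(o2,d2)=ray(n1,u1),ray(n2,u2)
    s=np.linalg.lstsq(np.c_[d1,-d2],o2-o1,rcond=None)[0]
    a,b=o1+s[0]*d1,o2+s[1]*d2; return (a+b)/2,np.linalg.norm(a-b)
E
python3 - <<'E'
from h import *
np.set_printoptions(precision=3,suppress=True)
for n in ('scene','top'):
    im=robot.grab_frame(n); cv2.imwrite(f'pics/{n}0.png',im)
    c,M,t=cal(n); print(n,c['fx'],-M.T@t,M[2])
    for l in ('cap','neck','tray','jug','carton','sauce0','jar0'):
        print(l,[(round(d['score'],2),np.round(d['uv'])) for d in robot.search_frame(l,n)])
print(robot.state())
E
```

```text
pics
scene 495.12569436116524 [ 1.09  -0.963  0.81 ] [-0.405  0.74  -0.538]
cap [(0.91, array([391., 204.])), (0.83, array([426., 242.])), (0.56, array([312., 161.]))]
neck [(0.88, array([312., 175.])), (0.29, array([318., 295.]))]
tray [(0.82, array([244., 282.])), (0.54, array([415., 166.]))]
jug [(0.94, array([343., 222.]))]
carton [(0.6, array([357., 168.]))]
sauce0 [(0.9, array([316., 296.])), (0.87, array([418., 173.])), (0.58, array([239., 315.]))]
jar0 [(0.77, array([255., 225.])), (0.74, array([288., 188.]))]
top 419.9137613710821 [ 0.352 -0.076  1.311] [ 0.215  0.01  -0.977]
cap [(0.93, array([314., 211.])), (0.71, array([295., 135.])), (0.67, array([248., 177.])), (0.57, array([271., 215.]))]
neck [(0.79, array([323., 201.]))]
tray [(0.82, array([390., 257.]))]
jug [(0.73, array([325., 192.]))]
carton [(0.59, array([208., 232.]))]
sauce0 [(0.69, array([203., 163.])), (0.64, array([460., 206.])), (0.58, array([401., 183.]))]
jar0 [(0.95, array([327., 276.])), (0.68, array([270., 276.]))]
{'clock': 0.8, 'joint_positions': array([ 0.997,  0.381,  1.297,  0.   ,  1.464, -0.215]), 'dq': array([ 0.001, -0.001,  0.001, -0.   ,  0.   , -0.   ]), 'effort': array([  0.   , -43.777, -22.473,   0.071,   0.031,   0.   ]), 'position': array([0.193, 0.515, 0.239]), 'tool_rot': array([0.178, 0.984, 0.   , 0.   ]), 'ft_force': array([ 0.144,  0.151, -0.838]), 'moment': array([ 0.015, -0.013,  0.026]), 'grip_force': 0.0, 'gripper_width': 0.08841581264482039}
```

View pics/scene0.png

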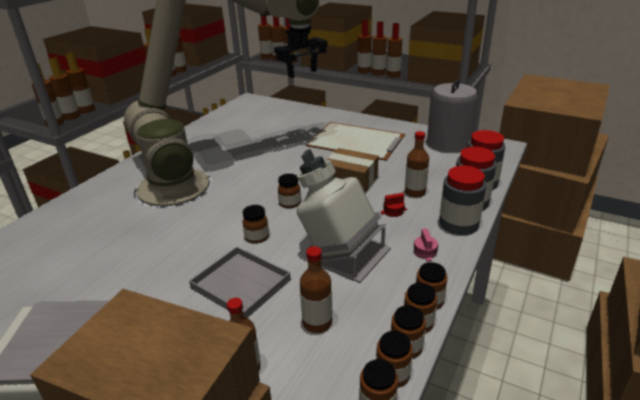

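View pics/top0.png

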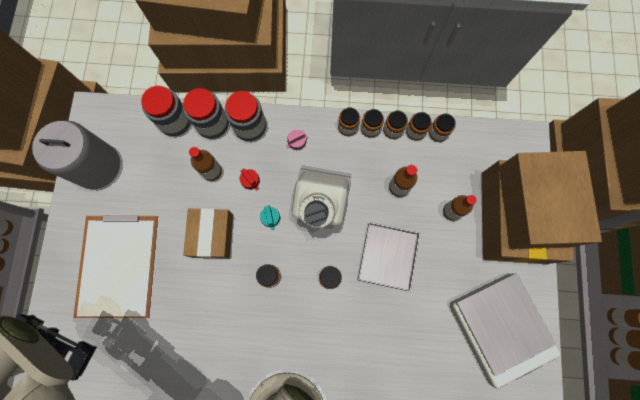

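Run:
```python
import cv2,numpy as np
a=cv2.imread('pics/scene0.png')[125:215,255:345];b=cv2.imread('pics/top0.png')[150:270,260:380]
f=lambda i:cv2.resize(i,(400,400),interpolation=cv2.INTER_CUBIC)
cv2.imwrite('pics/crop.png',np.hstack([f(a),f(b)]))
```

```text
(no output)
```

View pics/crop.png

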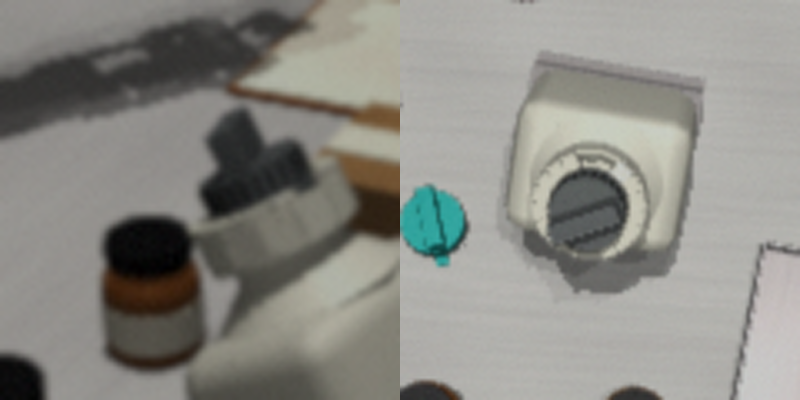

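Candidates: pink (top 295,137), red (250,179) and turquoise (270,215) look-alikes lie on the table. The grey cap in the jug's neck at top (316,213), scene (312,165), is the one meant, and the crop confirms it. The bar runs about 25° off the top image's horizontal, right end up. The tray is on the robot's right at top (390,257), and the jars are at (267,275) and (330,277).

```bash
cat > fit.py <<'E'
from h import *
from scipy.optimize import minimize
A=np.linspace(0,2*np.pi,40,endpoint=False)
def circ(r,z): return np.c_[r*np.cos(A),r*np.sin(A),0*A+z]
BOX=np.array([[x,y,z] for x in(-.028,.028) for y in(-.008,.008) for z in(.03,.056)])
DR=np.r_[circ(.03,.011),circ(.03,.03)]
def pose(p):  # x,y,yaw of jug x, bar angle about axis
    x,y,psi,phi=p[:4]
    # base: zaxis = (-sin30 cos psi, -sin30 sin psi, cos30); x0 = horizontal, y0 = z x x0
    z=np.array([-.5*np.cos(psi),-.5*np.sin(psi),np.sqrt(.75)]); x0=np.array([np.sin(psi),-np.cos(psi),0]); y0=np.cross(z,x0)
    X=np.cos(phi)*x0+np.sin(phi)*y0
    return np.c_[X,np.cross(z,X),z], np.array([x,y,p[4] if len(p)>4 else .215])
def render(n,p,parts,S=4):
    Rm,o=pose(p); m=np.zeros((400*S,640*S),np.uint8)
    for q in parts:
        u=np.array([proj(n,o+Rm@v) for v in q])
        cv2.fillConvexPoly(m,cv2.convexHull(np.round((u+.5)*S-.5).astype(np.int32)),1)
    return m
E
python3 - <<'E'
from fit import *
np.set_printoptions(precision=4,suppress=True)
import fit
cs={n:robot.calibration(n) for n in('scene','top')}
calc={n:cal(n) for n in cs}
import h; h.cal=lambda n:calc[n]
mk={}
for n,c in (('scene',(312,163)),('top',(316,213))):
    L=[d for d in robot.regions_of('cap',n)]
    for d in L: print(n,'cap',round(d['score'],2),np.round(d['uv']),d['pixels'].sum())
    d=min(L,key=lambda d:np.hypot(*(np.array(d['uv'])-c))); mk[n]=d['pixels']
    for l in('neck','tray','jug'):
        for d in robot.regions_of(l,n)[:1]: print(l,round(d['score'],2),np.round(d['uv']),d['pixels'].sum()); np.save(f'{l}_{n}.npy',d['pixels'])
    np.save(f'cap_{n}.npy',mk[n])
big={n:cv2.resize(m.astype(np.uint8),None,fx=4,fy=4,interpolation=cv2.INTER_NEAREST) for n,m in mk.items()}
def cost(p):
    s=0
    for n in big:
        r=render(n,p,[DR,BOX]); s+=1-(r&big[n]).sum()/(r|big[n]).sum()
    return s
o=atz('top',(316,213),.25); print('guess',o)
best=None
for psi in(-.3,-.1,.1):
  for phi in(-.2,.15,.5,.8):
    r=minimize(cost,[o[0]+.02,o[1],psi,phi],method='Nelder-Mead',options=dict(initial_simplex=np.array([o[0]+.02,o[1],psi,phi])+np.r_[np.zeros((1,4)),np.diag([.01,.01,.15,.2])],maxiter=120))
    print(psi,phi,r.fun,r.x)
# tray corners
m=np.load('tray_top.npy').astype(np.uint8); c=max(cv2.findContours(m,0,2)[0],key=cv2.contourArea)
b=cv2.boxPoints(cv2.minAreaRect(c)); P=np.array([atz('top',q,.02) for q in b]); print('tray',P,P.mean(0),np.linalg.norm(np.diff(P,axis=0),axis=1))
for j in((327,276),(270,276)): print('jar',atz('top',j,.085))
for j in((203,163),(460,206),(401,183)): print('sauce',atz('top',j,.12))
E
```

```text
scene cap 0.73 [428. 242.] 569
scene cap 0.71 [392. 206.] 482
scene cap 0.66 [311. 162.] 386
neck 0.73 [314. 174.] 444
tray 0.83 [242. 278.] 3935
jug 0.85 [340. 220.] 6781
top cap 0.86 [269. 215.] 377
top cap 0.62 [297. 140.] 333
top cap 0.59 [313. 210.] 452
top cap 0.57 [248. 177.] 328
tray 0.57 [392. 258.] 3191
jug 0.78 [323. 190.] 2403
guess [ 0.5437 -0.0511  0.25  ]
-0.3 -0.2 0.19880109271366486 [ 0.5597 -0.0513 -0.0935  0.5523]
-0.3 0.15 0.20043826460121428 [ 0.5596 -0.0511 -0.0651  0.5091]
-0.3 0.5 0.2127518866340875 [ 0.5594 -0.0522 -0.1952  0.5558]
-0.3 0.8 0.19747818356124913 [ 0.5595 -0.0523 -0.1842  0.6192]
-0.1 -0.2 0.2158729155469008 [ 0.5591 -0.0543 -0.2913  0.7108]
-0.1 0.15 0.1952668992178226 [ 0.5595 -0.0522 -0.1854  0.6364]
-0.1 0.5 0.20521124248308553 [ 0.56   -0.0513 -0.0639  0.4921]
-0.1 0.8 0.21838332816295314 [ 0.5597 -0.0525 -0.2238  1.0758]
0.1 -0.2 0.19888502153265297 [ 0.5598 -0.0516 -0.1203  0.563 ]
0.1 0.15 0.21552345809905904 [ 0.5598 -0.05    0.0152  0.4618]
0.1 0.5 0.21013211818868904 [ 0.5603 -0.0505 -0.0319  0.507 ]
0.1 0.8 0.22235967149271285 [ 0.56   -0.0529 -0.215   1.0317]
tray [[ 0.3868 -0.1804  0.02  ]
 [ 0.5699 -0.2081  0.02  ]
 [ 0.5473 -0.3778  0.02  ]
 [ 0.3657 -0.3452  0.02  ]] [ 0.4674 -0.2779  0.02  ] [0.1852 0.1712 0.1845]
jar [ 0.3923 -0.0917  0.085 ]
jar [0.3813 0.0716 0.085 ]
sauce [0.6942 0.2956 0.12  ]
sauce [ 0.6161 -0.4626  0.12  ]
sauce [ 0.6732 -0.2902  0.12  ]
```

```bash
cat > plan.py <<'E'
from fit import *
def tool(p,zc,turn=0,off=(0,0)):
    "tool pose for TCP at cap-frame height zc on axis, turned by turn (rad, anticlockwise)"
    Rm,o=pose(p); Rm=Rm@R.from_euler('z',turn).as_matrix()
    x,y,z=Rm.T
    ty=y if y[0]>0 else -y
    if turn: y0=pose(p)[0][:,1]; ty=y if y0[0]>0 else -y
    return np.c_[np.cross(ty,-z),ty,-z], o+Rm@np.array([off[0],off[1],zc])
def rows(R0,p0,R1,p1,N):
    w=R.from_matrix(R0.T@R1).as_rotvec(); d=(p1-p0)/N
    print('total rot deg',np.degrees(w),'shift',p1-p0,'in tool0',R0.T@(p1-p0))
    for k in range(N):
        Rk=R0@R.from_rotvec(w*k/N).as_matrix(); s=Rk.T@d
        print('x %.4f y %.4f z %.4f'%tuple(s),'w',np.round(w/N,4))
def cur():
    s=robot.state(); return R.from_quat(s['tool_rot']).as_matrix(),np.array(s['position'])
E
python3 - <<'E'
from plan import *
np.set_printoptions(precision=4,suppress=True)
a,b=atz('top',(302,165.6),0),atz('top',(351,174),0); print(a,b,np.linalg.norm(a-b)); e=(b-a); print('psi',np.arctan2(e[0],-e[1]))
n=np.array([-e[1],e[0],0]);n/=np.linalg.norm(n);print('origin',(a+b)/2-.175*n)
p=[.5595,-.0518,-.16,.59]
R1,p1=tool(p,.15); print(R1,p1)
R0,p0=cur(); rows(R0,p0,R1,p1,14)
E
```

```text
[ 0.7419  0.0112 -0.    ] [ 0.7246 -0.1493  0.    ] 0.16140387103047305
psi -0.10786621497676216
origin [ 0.5593 -0.0502 -0.    ]
[[-0.3433  0.7991  0.4936]
 [ 0.8971  0.4346 -0.0797]
 [-0.2782  0.4155 -0.866 ]] [ 0.4855 -0.0399  0.3449]
total rot deg [-17.1128 -25.5655  43.7553] shift [ 0.2923 -0.5548  0.1062] in tool0 [-0.4685 -0.4168 -0.1062]
x -0.0335 y -0.0298 z -0.0076 w [-0.0213 -0.0319  0.0545]
x -0.0353 y -0.0277 z -0.0071 w [-0.0213 -0.0319  0.0545]
x -0.0369 y -0.0256 z -0.0065 w [-0.0213 -0.0319  0.0545]
x -0.0385 y -0.0234 z -0.0058 w [-0.0213 -0.0319  0.0545]
x -0.0399 y -0.0212 z -0.0051 w [-0.0213 -0.0319  0.0545]
x -0.0411 y -0.0189 z -0.0042 w [-0.0213 -0.0319  0.0545]
x -0.0422 y -0.0165 z -0.0033 w [-0.0213 -0.0319  0.0545]
x -0.0431 y -0.0141 z -0.0022 w [-0.0213 -0.0319  0.0545]
x -0.0439 y -0.0117 z -0.0011 w [-0.0213 -0.0319  0.0545]
x -0.0445 y -0.0093 z 0.0001 w [-0.0213 -0.0319  0.0545]
x -0.0449 y -0.0069 z 0.0013 w [-0.0213 -0.0319  0.0545]
x -0.0451 y -0.0045 z 0.0026 w [-0.0213 -0.0319  0.0545]
x -0.0452 y -0.0021 z 0.0040 w [-0.0213 -0.0319  0.0545]
x -0.0451 y 0.0003 z 0.0054 w [-0.0213 -0.0319  0.0545]
```

>>> send_rows([
  {"x":-0.0335,"y":-0.03,"z":-0.0076,"wx":-0.0213,"wy":-0.0319,"wz":0.0545},
  {"x":-0.0353,"y":-0.0277,"z":-0.0071,"wx":-0.0213,"wy":-0.0319,"wz":0.0545},
  {"x":-0.037,"y":-0.0256,"z":-0.0065,"wx":-0.0213,"wy":-0.0319,"wz":0.0545},
  {"x":-0.0385,"y":-0.0234,"z":-0.0058,"wx":-0.0213,"wy":-0.0319,"wz":0.0545},
  {"x":-0.04,"y":-0.0212,"z":-0.005,"wx":-0.0213,"wy":-0.0319,"wz":0.0545},
  {"x":-0.041,"y":-0.019,"z":-0.0042,"wx":-0.0213,"wy":-0.0319,"wz":0.0545},
  {"x":-0.0422,"y":-0.0165,"z":-0.0033,"wx":-0.0213,"wy":-0.0319,"wz":0.0545},
  {"x":-0.043,"y":-0.014,"z":-0.0022,"wx":-0.0213,"wy":-0.0319,"wz":0.0545},
  {"x":-0.044,"y":-0.0117,"z":-0.001,"wx":-0.0213,"wy":-0.0319,"wz":0.0545},
  {"x":-0.0445,"y":-0.0093,"z":0,"wx":-0.0213,"wy":-0.0319,"wz":0.0545},
  {"x":-0.045,"y":-0.007,"z":0.0013,"wx":-0.0213,"wy":-0.0319,"wz":0.0545},
  {"x":-0.045,"y":-0.0045,"z":0.0026,"wx":-0.0213,"wy":-0.0319,"wz":0.0545},
])

```text
$.plan[0]: bad value
```

>>> send_rows([
  {"x":-0.0452,"y":-0.002,"z":0.004,"wx":-0.0213,"wy":-0.0319,"wz":0.0545},
  {"x":-0.0451,"y":0,"z":0.0054,"wx":-0.0213,"wy":-0.0319,"wz":0.0545},
  {"jaw":0},
  {"jaw":0},
  {"jaw":0},
])

```text
$.plan[0]: bad value
```

Run:
```python
from plan import *
np.set_printoptions(precision=4,suppress=True)
im=robot.grab_frame('wrist'); cv2.imwrite('pics/w0.png',im)
c,M,t=cal('wrist'); np.savez('w0.npz',M=M,t=t); print(c['fx'],c['cx'],c['cy'],-M.T@t,M[2])
s=robot.state();print(s['clock'],s['joint_positions'],s['position'])
p=[.5595,-.0514,-.13,.58]
for l in('cap','neck'):
    print(l,[(round(d['score'],2),np.round(d['uv']),d['pixels'].sum()) for d in robot.regions_of(l,'wrist')])
Rm,o=pose(p); print('proj rim',proj('wrist',o+Rm[:,2]*.011),'bar ends',proj('wrist',o+Rm@[.028,0,.056]),proj('wrist',o+Rm@[-.028,0,.056]))
```

```text
309.70691628693146 323.1048177548661 198.8714911968644 [0.1291 0.5385 0.3843] [ 0.246  -0.0912 -0.965 ]
1.25 [ 0.9967  0.3806  1.2974 -0.      1.4636 -0.2153] [0.1931 0.515  0.2388]
cap []
neck []
proj rim [112.8391 481.4454] bar ends [ 93.911 493.647] [103.8501 487.4664]
```

View pics/w0.png

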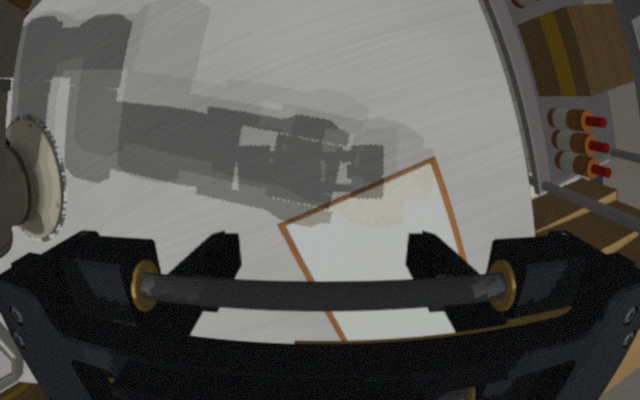

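The picture shows the start view (gripper and clipboard), because the call was refused. I'll give all seven values in each row.

>>> send_rows([
  {"x":-0.0335,"y":-0.03,"z":-0.0076,"wx":-0.0213,"wy":-0.0319,"wz":0.0545,"jaw":0},
])

```text
clock: 1.48
position: [0.2139, 0.4756, 0.2455]
tool_rot: [0.205, 0.979, 0.007, 0.018]
ft_force: [0.9, -0.8, 0.7]
gripper_width: 0.088
grip_force: 0.0
```

>>> send_rows([
  {"x":-0.0353,"y":-0.0277,"z":-0.0071,"wx":-0.0213,"wy":-0.0319,"wz":0.0545,"jaw":0},
  {"x":-0.037,"y":-0.0256,"z":-0.0065,"wx":-0.0213,"wy":-0.0319,"wz":0.0545,"jaw":0},
  {"x":-0.0385,"y":-0.0234,"z":-0.0058,"wx":-0.0213,"wy":-0.0319,"wz":0.0545,"jaw":0},
  {"x":-0.04,"y":-0.0212,"z":-0.005,"wx":-0.0213,"wy":-0.0319,"wz":0.0545,"jaw":0},
  {"x":-0.041,"y":-0.019,"z":-0.0042,"wx":-0.0213,"wy":-0.0319,"wz":0.0545,"jaw":0},
  {"x":-0.0422,"y":-0.0165,"z":-0.0033,"wx":-0.0213,"wy":-0.0319,"wz":0.0545,"jaw":0},
  {"x":-0.043,"y":-0.014,"z":-0.0022,"wx":-0.0213,"wy":-0.0319,"wz":0.0545,"jaw":0},
  {"x":-0.044,"y":-0.0117,"z":-0.001,"wx":-0.0213,"wy":-0.0319,"wz":0.0545,"jaw":0},
  {"x":-0.0445,"y":-0.0093,"z":0,"wx":-0.0213,"wy":-0.0319,"wz":0.0545,"jaw":0},
  {"x":-0.045,"y":-0.007,"z":0.0013,"wx":-0.0213,"wy":-0.0319,"wz":0.0545,"jaw":0},
  {"x":-0.045,"y":-0.0045,"z":0.0026,"wx":-0.0213,"wy":-0.0319,"wz":0.0545,"jaw":0},
])

```text
clock: 2.85
position: [0.4442, 0.0378, 0.3303]
tool_rot: [0.478, 0.849, 0.089, 0.206]
ft_force: [-0.2, -0.4, -0.5]
gripper_width: 0.088
grip_force: 0.0
```

>>> send_rows([
  {"x":-0.0452,"y":-0.002,"z":0.004,"wx":-0.0213,"wy":-0.0319,"wz":0.0545,"jaw":0},
  {"x":-0.0451,"y":0,"z":0.0054,"wx":-0.0213,"wy":-0.0319,"wz":0.0545,"jaw":0},
  {"x":0,"y":0,"z":0,"wx":0,"wy":0,"wz":0,"jaw":0},
  {"x":0,"y":0,"z":0,"wx":0,"wy":0,"wz":0,"jaw":0},
  {"x":0,"y":0,"z":0,"wx":0,"wy":0,"wz":0,"jaw":0},
])

```text
clock: 3.48
position: [0.4851, -0.0391, 0.345]
tool_rot: [0.521, 0.814, 0.103, 0.237]
ft_force: [0.6, -0.3, -0.5]
gripper_width: 0.0883
grip_force: 0.0
```

Run:
```python
from plan import *
np.set_printoptions(precision=4,suppress=True)
im=robot.grab_frame('wrist'); cv2.imwrite('pics/w1.png',im)
s=robot.state();print(s['clock'],s['joint_positions'],s['position'])
p=[.5595,-.0514,-.13,.58]
for l in('cap','neck'):
    for d in robot.regions_of(l,'wrist'):
        print(l,round(d['score'],2),np.round(d['uv']),d['pixels'].sum()); np.save(f'{l}_wrist.npy',d['pixels'])
Rm,o=pose(p); print('proj rim',proj('wrist',o+Rm[:,2]*.011),'bar ends',proj('wrist',o+Rm@[.028,0,.056]),proj('wrist',o+Rm@[-.028,0,.056]))
v=im.copy()
for q,zz,col in((circ(.045,.011),0,(0,255,0)),(circ(.03,.03),0,(0,0,255)),(BOX[1::2][[0,1,3,2]],0,(255,0,0))):
    u=np.array([proj('wrist',o+Rm@a) for a in q]).round().astype(np.int32); cv2.polylines(v,[u],True,col,1)
cv2.imwrite('pics/w1o.png',v)
```

```text
3.525 [-0.3838 -0.0139  1.5919  0.1284  1.0544 -0.8505] [ 0.4851 -0.0391  0.345 ]
cap 0.79 [317.  40.] 1632
cap 0.7 [320. 194.] 3785
cap 0.66 [412. 134.] 961
cap 0.61 [320. 148.] 8829
neck 0.58 [325. 157.] 2881
neck 0.31 [150. 129.] 2493
proj rim [323.8797 189.2256] bar ends [324.0843 234.8892] [323.1513 168.6027]
```

View pics/w1o.png

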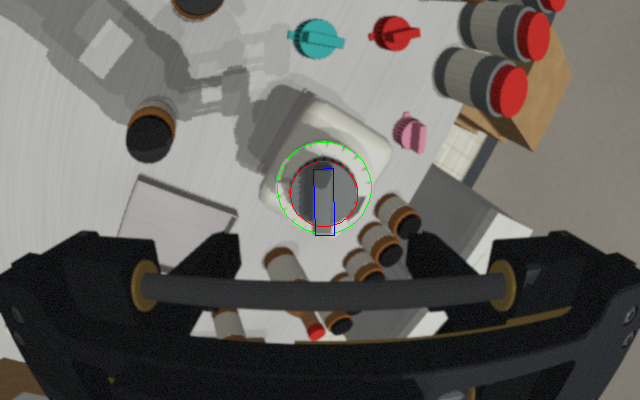

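The wrist view shows the grey cap at (322,190), with my rim, drum and bar overlay nearly on it. I'll refine using the wrist mask and then check an enlarged crop.

Run:
```python
from plan import *
import h
np.set_printoptions(precision=4,suppress=True)
im=cv2.imread('pics/w1.png')
calc={n:cal(n) for n in('scene','top','wrist')}; h.cal=lambda n:calc[n]
L=robot.regions_of('cap','wrist'); d=min(L,key=lambda d:np.hypot(*(np.array(d['uv'])-(320,192))))
mk={'wrist':d['pixels'],'scene':np.load('cap_scene.npy'),'top':np.load('cap_top.npy')}
big={n:cv2.resize(m.astype(np.uint8),None,fx=4,fy=4,interpolation=cv2.INTER_NEAREST) for n,m in mk.items()}
def cost(p):
    s=0
    for n,w in(('wrist',4),('scene',1),('top',1)):
        r=render(n,p,[DR,BOX]); s+=w*(1-(r&big[n]).sum()/(r|big[n]).sum())
    return s
x0=np.array([.5595,-.0514,-.13,.58]); print(cost(x0))
r=minimize(cost,x0,method='Nelder-Mead',options=dict(initial_simplex=x0+np.r_[np.zeros((1,4)),np.diag([.004,.004,.06,.08])],maxiter=100)); print(r.x,r.fun)
K=5
def over(p):
    v=cv2.resize(im[130:245,260:385],None,fx=3.2,fy=4.0*.8,interpolation=cv2.INTER_CUBIC); Rm,o=pose(p)
    for q,col in((circ(.045,.011),(0,255,0)),(circ(.03,.03),(0,0,255)),(BOX[1::2][[0,1,3,2]],(255,0,0)),(BOX[0::2][[0,1,3,2]],(255,255,0))):
        u=np.array([(proj('wrist',o+Rm@a)-(260,130)+.5)*3.2 for a in q]).round().astype(np.int32); cv2.polylines(v,[u],True,col,1)
    return v
cv2.imwrite('pics/c1.png',np.hstack([over(x0),over(r.x)]))
```

```text
0.4702068097719806
[ 0.5583 -0.0506 -0.0958  0.5163] 0.37793059331337464
```

View pics/c1.png

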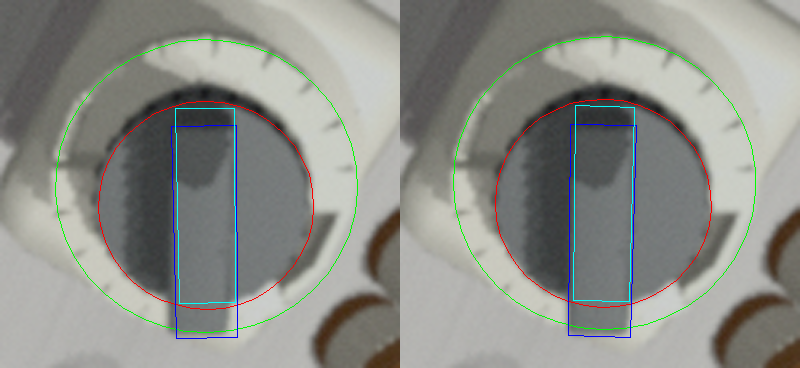

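Run:
```python
from plan import *
p=[.5583,-.0506,-.10,.52]
R0,p0=cur(); R1,p1=tool(p,.05); rows(R0,p0,R1,p1,4)
```

```text
total rot deg [-0.89413642  1.46236447  1.13508077] shift [ 0.04813385 -0.00861405 -0.08675251] in tool0 [-0.00011152 -0.0013473   0.0995753 ]
x -0.0000 y -0.0003 z 0.0249 w [-0.0039  0.0064  0.005 ]
x -0.0002 y -0.0004 z 0.0249 w [-0.0039  0.0064  0.005 ]
x -0.0003 y -0.0005 z 0.0249 w [-0.0039  0.0064  0.005 ]
x -0.0005 y -0.0006 z 0.0249 w [-0.0039  0.0064  0.005 ]
```

>>> send_rows([
  {"x":0,"y":-0.0003,"z":0.0249,"wx":-0.0039,"wy":0.0064,"wz":0.005,"jaw":0},
  {"x":-0.0002,"y":-0.0004,"z":0.0249,"wx":-0.0039,"wy":0.0064,"wz":0.005,"jaw":0},
  {"x":-0.0003,"y":-0.0005,"z":0.0249,"wx":-0.0039,"wy":0.0064,"wz":0.005,"jaw":0},
  {"x":-0.0005,"y":-0.0006,"z":0.0249,"wx":-0.0039,"wy":0.0064,"wz":0.005,"jaw":0},
  {"x":0,"y":0,"z":0,"wx":0,"wy":0,"wz":0,"jaw":0},
  {"x":0,"y":0,"z":0,"wx":0,"wy":0,"wz":0,"jaw":0},
])

```text
clock: 4.42
position: [0.5336, -0.0485, 0.2591]
tool_rot: [0.526, 0.81, 0.118, 0.231]
ft_force: [-0.5, -0.1, 0.7]
gripper_width: 0.0881
grip_force: 0.0
```

Run:
```python
from plan import *
p=[.5583,-.0506,-.10,.52]
im=robot.grab_frame('wrist')
R0,p0=cur(); R1,p1=tool(p,.05); rows(R0,p0,R1,p1,1); Rm,o=pose(p)
v=im.copy()
for q,col in((circ(.045,.011),(0,255,0)),(circ(.03,.03),(0,0,255)),(BOX[1::2][[0,1,3,2]],(255,0,0)),(BOX[0::2][[0,1,3,2]],(255,255,0))):
    u=np.array([proj('wrist',o+Rm@a) for a in q]); cv2.polylines(v,[u.round().astype(np.int32)],True,col,1)
cv2.imwrite('pics/w2.png',v)
```

```text
total rot deg [ 0.05297065  0.07651776 -0.03669071] shift [-0.00021378  0.00037232 -0.00106329] in tool0 [ 0.00067542 -0.00047687  0.00079455]
x 0.0007 y -0.0005 z 0.0008 w [ 0.0009  0.0013 -0.0006]
```

View pics/w2.png

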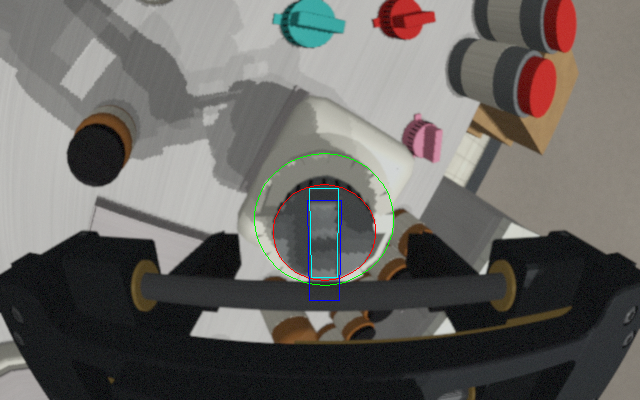

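The overlay still sits on the cap (bar at (324,245), drum and collar matching). Next I descend to just above the shoulder and close.

>>> send_rows([
  {"x":0.0007,"y":-0.0005,"z":0.0098,"wx":0.0009,"wy":0.0013,"wz":-0.0006,"jaw":0},
  {"x":0,"y":0,"z":0.01,"wx":0,"wy":0,"wz":0,"jaw":0},
  {"x":0,"y":0,"z":0,"wx":0,"wy":0,"wz":0,"jaw":0},
  {"x":0,"y":0,"z":0,"wx":0,"wy":0,"wz":0,"jaw":1},
  {"x":0,"y":0,"z":0,"wx":0,"wy":0,"wz":0,"jaw":1},
  {"x":0,"y":0,"z":0,"wx":0,"wy":0,"wz":0,"jaw":1},
  {"x":0,"y":0,"z":0,"wx":0,"wy":0,"wz":0,"jaw":1},
  {"x":0,"y":0,"z":0,"wx":0,"wy":0,"wz":0,"jaw":1},
], newtons=40)

```text
clock: 5.48
position: [0.5429, -0.0492, 0.2407]
tool_rot: [0.526, 0.81, 0.118, 0.229]
ft_force: [-1.3, -0.0, 0.4]
gripper_width: 0.0405
grip_force: 0.0
```

```bash
cat > st.py <<'E'
from plan import *
np.set_printoptions(precision=4,suppress=True)
p=[.5583,-.0506,-.10,.52]
s=robot.state(); Rm,o=pose(p); T=R.from_quat(s['tool_rot']).as_matrix()
print('TCP in neck mm',Rm.T@(s['position']-o)*1e3,'F neck',Rm.T@s['ft_force'],'M tool',T.T@s['moment'],'w',s['gripper_width'],'grip',s['grip_force'],'t',s['clock'])
D=Rm.T@T; print('turn deg',np.degrees(np.arctan2(D[1,1],D[0,1])),'tilt',np.degrees(np.arccos(-D[2,2])),s['joint_positions'])
E
python3 st.py
```

```text
TCP in neck mm [-0.132  -0.5585 30.0476] F neck [-0.3346 -0.852   1.0196] M tool [ 0.2275  0.0741 -0.0476] w 0.04049942006481335 grip 0.0 t 5.475
turn deg 89.96764719038502 tilt 0.08222743962505213 [-0.371   0.1835  1.6828  0.1917  0.7784 -0.8931]
```

Still closing; wait for it.

>>> send_rows([
  {"x":0,"y":0,"z":0,"wx":0,"wy":0,"wz":0,"jaw":1},
  {"x":0,"y":0,"z":0,"wx":0,"wy":0,"wz":0,"jaw":1},
  {"x":0,"y":0,"z":0,"wx":0,"wy":0,"wz":0,"jaw":1},
  {"x":0,"y":0,"z":0,"wx":0,"wy":0,"wz":0,"jaw":1},
  {"x":0,"y":0,"z":0,"wx":0,"wy":0,"wz":0,"jaw":1},
], newtons=40)

```text
clock: 6.1
position: [0.5429, -0.0492, 0.2407]
tool_rot: [0.526, 0.81, 0.118, 0.229]
ft_force: [-0.8, 0.2, -0.3]
gripper_width: 0.0155
grip_force: 40.0
```

```bash
python3 st.py
```

```text
TCP in neck mm [-0.1824 -0.5766 29.9945] F neck [-0.5783 -0.7172  0.1557] M tool [ 0.2161  0.1325 -0.0293] w 0.015514588165070606 grip 39.99780862592161 t 6.1
turn deg 89.96548769751749 tilt 0.09124058290428838 [-0.371   0.1836  1.6828  0.1917  0.7784 -0.893 ]
```

>>> send_rows([
  {"x":0,"y":0,"z":0.003,"wx":0,"wy":0,"wz":0,"jaw":1},
  {"x":0,"y":0,"z":0.003,"wx":0,"wy":0,"wz":0,"jaw":1},
  {"x":0,"y":0,"z":0.002,"wx":0,"wy":0,"wz":0,"jaw":1},
  {"x":0,"y":0,"z":0,"wx":0,"wy":0,"wz":0,"jaw":1},
  {"x":0,"y":0,"z":0,"wx":0,"wy":0,"wz":0,"jaw":1},
])

```text
clock: 6.72
position: [0.5467, -0.0496, 0.2342]
tool_rot: [0.526, 0.81, 0.118, 0.23]
ft_force: [-7.3, -0.1, 9.3]
gripper_width: 0.016
grip_force: 40.0
```

```bash
python3 st.py
```

```text
TCP in neck mm [-0.1158 -0.5149 22.5034] F neck [-0.0611 -1.8032 11.6628] M tool [ 0.7676  0.2498 -0.0191] w 0.01600201181591446 grip 40.00137400813401 t 6.725
turn deg 89.98735289727608 tilt 0.060432912121797945 [-0.3684  0.1974  1.6858  0.1931  0.7608 -0.8944]
```

Force 11.7 N means about 6.3 mm of travel, so I press 1.5 mm more and check before turning.

>>> send_rows([
  {"x":0,"y":0,"z":0.0015,"wx":0,"wy":0,"wz":0,"jaw":1},
  {"x":0,"y":0,"z":0,"wx":0,"wy":0,"wz":0,"jaw":1},
  {"x":0,"y":0,"z":0,"wx":0,"wy":0,"wz":0,"jaw":1},
])

```text
clock: 7.1
position: [0.5473, -0.0497, 0.233]
tool_rot: [0.526, 0.81, 0.118, 0.23]
ft_force: [-9.4, 0.5, 9.0]
gripper_width: 0.0158
grip_force: 40.0
```

```bash
python3 st.py
```

```text
TCP in neck mm [-0.1234 -0.5229 21.1224] F neck [-1.4284 -3.417  12.4927] M tool [ 0.8038  0.3031 -0.0293] w 0.015827045616858878 grip 40.002327589318156 t 7.1
turn deg 89.99100376376549 tilt 0.05891333908499072 [-0.3679  0.1999  1.6864  0.1934  0.7577 -0.8947]
```

>>> send_rows([
  {"x":0,"y":0,"z":0,"wx":0,"wy":0,"wz":-0.09,"jaw":1},
  {"x":0,"y":0,"z":0,"wx":0,"wy":0,"wz":-0.09,"jaw":1},
  {"x":0,"y":0,"z":0,"wx":0,"wy":0,"wz":-0.09,"jaw":1},
  {"x":0,"y":0,"z":0,"wx":0,"wy":0,"wz":0,"jaw":1},
])

```text
clock: 7.6
position: [0.5478, -0.0498, 0.2335]
tool_rot: [0.411, 0.874, 0.086, 0.244]
ft_force: [-7.4, 0.0, 10.0]
gripper_width: 0.0157
grip_force: 40.0
```

```bash
python3 st.py
```

```text
TCP in neck mm [ 0.256   0.01   21.3107] F neck [-0.0814 -1.5312 12.38  ] M tool [ 0.4057  0.3126 -0.0402] w 0.015698831627405412 grip 40.00310176983476 t 7.6
turn deg 105.51147667195364 tilt 0.03495049854741122 [-0.3679  0.1998  1.6855  0.1938  0.757  -1.1657]
```

>>> send_rows([
  {"x":0,"y":0,"z":0,"wx":0,"wy":0,"wz":-0.11,"jaw":1},
  {"x":0,"y":0,"z":0,"wx":0,"wy":0,"wz":-0.11,"jaw":1},
  {"x":0,"y":0,"z":0,"wx":0,"wy":0,"wz":-0.11,"jaw":1},
  {"x":0,"y":0,"z":0,"wx":0,"wy":0,"wz":-0.11,"jaw":1},
  {"x":0,"y":0,"z":0,"wx":0,"wy":0,"wz":-0.11,"jaw":1},
  {"x":0,"y":0,"z":0,"wx":0,"wy":0,"wz":-0.11,"jaw":1},
  {"x":0,"y":0,"z":0,"wx":0,"wy":0,"wz":-0.11,"jaw":1},
  {"x":0,"y":0,"z":0,"wx":0,"wy":0,"wz":0,"jaw":1},
  {"x":0,"y":0,"z":0,"wx":0,"wy":0,"wz":0,"jaw":1},
])

```text
clock: 8.72
position: [0.5479, -0.0498, 0.2336]
tool_rot: [0.053, 0.964, -0.012, 0.259]
ft_force: [-6.1, 0.2, 10.5]
gripper_width: 0.0155
grip_force: 40.0
```

```bash
python3 st.py
```

```text
TCP in neck mm [ 0.319   0.1061 21.326 ] F neck [ 0.3786 -0.2379 12.1409] M tool [ 0.0316  0.4893 -0.081 ] w 0.015543278016713676 grip 40.008018957450986 t 8.725
turn deg 149.5928810213273 tilt 0.05030267244575834 [-0.3678  0.1999  1.6854  0.1936  0.7569 -1.9349]
```

>>> send_rows([
  {"x":0,"y":0,"z":-0.005,"wx":0,"wy":0,"wz":0,"jaw":1},
  {"x":0,"y":0,"z":-0.005,"wx":0,"wy":0,"wz":0,"jaw":1},
  {"x":0,"y":0,"z":-0.005,"wx":0,"wy":0,"wz":0,"jaw":1},
  {"x":0,"y":0,"z":-0.005,"wx":0,"wy":0,"wz":0,"jaw":1},
])

```text
clock: 9.22
position: [0.5374, -0.0486, 0.2495]
tool_rot: [0.054, 0.965, -0.011, 0.257]
ft_force: [0.0, -1.1, -0.1]
gripper_width: 0.0156
grip_force: 40.0
```

```bash
python3 st.py
```

```text
TCP in neck mm [-0.3749 -0.8885 40.395 ] F neck [ 0.9626 -0.5122 -0.1685] M tool [-0.0347  0.282  -0.0276] w 0.015598863555456777 grip 39.9977623578161 t 9.225
turn deg 149.54601447743815 tilt 0.15164779318571486 [-0.3746  0.1645  1.6786  0.1894  0.803  -1.9313]
```

>>> send_rows([
  {"x":0,"y":0,"z":-0.015,"wx":0,"wy":0,"wz":0,"jaw":1},
  {"x":0,"y":0,"z":-0.02,"wx":0,"wy":0,"wz":0,"jaw":1},
  {"x":0,"y":0,"z":-0.02,"wx":0,"wy":0,"wz":0,"jaw":1},
  {"x":0,"y":0,"z":0,"wx":0,"wy":0,"wz":0,"jaw":1},
])

```text
clock: 9.72
position: [0.5102, -0.046, 0.2992]
tool_rot: [0.054, 0.964, -0.012, 0.259]
ft_force: [0.4, 0.3, -0.9]
gripper_width: 0.016
grip_force: 40.0
```

```bash
python3 st.py
python3 - <<'E'
from plan import *
np.set_printoptions(precision=4,suppress=True)
m=np.load('tray_scene.npy').astype(np.uint8); c=max(cv2.findContours(m,0,2)[0],key=cv2.contourArea)
b=cv2.approxPolyDP(cv2.convexHull(c),8,True)[:,0]; P=np.array([atz('scene',q,.022) for q in b]); print('tray scene',P,(P.max(0)+P.min(0))/2)
R0,p0=cur(); v=np.cross(R0[:,2],[0,0,-1]); v*=np.arcsin(np.linalg.norm(v))/np.linalg.norm(v)
R1=R.from_rotvec(v).as_matrix()@R0
print('R1',R1); np.save('R1.npy',R1)
rows(R0,p0,R1,np.array([.467,-.278,.24]),11)
E
```

```text
TCP in neck mm [ 0.3044  0.085  97.0565] F neck [-0.3755  0.0643 -0.9237] M tool [-0.0007  0.265   0.0176] w 0.015987061316543025 grip 39.997701812535524 t 9.725
turn deg 149.57460042398492 tilt 0.09457147175445704 [-0.3948  0.066   1.6434  0.1815  0.9337 -1.9254]
tray scene [[ 0.3869 -0.1834  0.022 ]
 [ 0.5685 -0.2119  0.022 ]
 [ 0.5622 -0.368   0.022 ]
 [ 0.3813 -0.3545  0.022 ]] [ 0.4749 -0.2757  0.022 ]
R1 [[-0.9938  0.111   0.    ]
 [ 0.111   0.9938 -0.    ]
 [-0.      0.     -1.    ]]
total rot deg [ 0.2997 30.0863  0.    ] shift [-0.0432 -0.232  -0.0592] in tool0 [ 0.0442 -0.2356  0.0414]
x 0.0040 y -0.0214 z 0.0038 w [0.0005 0.0477 0.    ]
x 0.0038 y -0.0214 z 0.0040 w [0.0005 0.0477 0.    ]
x 0.0036 y -0.0214 z 0.0042 w [0.0005 0.0477 0.    ]
x 0.0034 y -0.0214 z 0.0043 w [0.0005 0.0477 0.    ]
x 0.0032 y -0.0214 z 0.0045 w [0.0005 0.0477 0.    ]
x 0.0030 y -0.0214 z 0.0047 w [0.0005 0.0477 0.    ]
x 0.0028 y -0.0214 z 0.0048 w [0.0005 0.0477 0.    ]
x 0.0026 y -0.0214 z 0.0049 w [0.0005 0.0477 0.    ]
x 0.0023 y -0.0214 z 0.0051 w [0.0005 0.0477 0.    ]
x 0.0021 y -0.0214 z 0.0052 w [0.0005 0.0477 0.    ]
x 0.0018 y -0.0214 z 0.0053 w [0.0005 0.0477 0.    ]
```

>>> send_rows([
  {"x":0.004,"y":-0.0214,"z":0.0038,"wx":0.0005,"wy":0.0477,"wz":0,"jaw":1},
  {"x":0.0038,"y":-0.0214,"z":0.004,"wx":0.0005,"wy":0.0477,"wz":0,"jaw":1},
  {"x":0.0036,"y":-0.0214,"z":0.0042,"wx":0.0005,"wy":0.0477,"wz":0,"jaw":1},
  {"x":0.0034,"y":-0.0214,"z":0.0043,"wx":0.0005,"wy":0.0477,"wz":0,"jaw":1},
  {"x":0.0032,"y":-0.0214,"z":0.0045,"wx":0.0005,"wy":0.0477,"wz":0,"jaw":1},
  {"x":0.003,"y":-0.0214,"z":0.0047,"wx":0.0005,"wy":0.0477,"wz":0,"jaw":1},
  {"x":0.0028,"y":-0.0214,"z":0.0048,"wx":0.0005,"wy":0.0477,"wz":0,"jaw":1},
  {"x":0.0026,"y":-0.0214,"z":0.0049,"wx":0.0005,"wy":0.0477,"wz":0,"jaw":1},
  {"x":0.0023,"y":-0.0214,"z":0.0051,"wx":0.0005,"wy":0.0477,"wz":0,"jaw":1},
  {"x":0.0021,"y":-0.0214,"z":0.0052,"wx":0.0005,"wy":0.0477,"wz":0,"jaw":1},
  {"x":0.0018,"y":-0.0214,"z":0.0053,"wx":0.0005,"wy":0.0477,"wz":0,"jaw":1},
  {"x":0,"y":0,"z":0,"wx":0,"wy":0,"wz":0,"jaw":1},
])

```text
clock: 11.22
position: [0.4672, -0.2786, 0.2366]
tool_rot: [0.056, 0.998, 0.001, -0.002]
ft_force: [-0.2, 1.2, -0.6]
gripper_width: 0.0158
grip_force: 40.0
```

Run:
```python
from plan import *
np.set_printoptions(precision=4,suppress=True)
s=robot.state(); print(s['grip_force'],s['gripper_width'],s['joint_positions'],s['clock'])
a=robot.grab_frame('scene');b=robot.grab_frame('top')
f=lambda i:cv2.resize(i,(400,400),interpolation=cv2.INTER_CUBIC)
cv2.imwrite('pics/c2.png',np.hstack([f(a[150:320,160:330]),f(b[180:330,310:460])]))
R0,p0=cur(); rows(R0,p0,np.load('R1.npy'),np.array([.470,-.277,.07]),4)
```

```text
39.99778906814754 0.015817606134767948 [-0.7549  0.3737  1.3147 -0.001   1.4577 -2.2133] 11.225
total rot deg [ 0.0845 -0.1448  0.0076] shift [ 0.0027  0.0003 -0.1676] in tool0 [-0.0031  0.0003  0.1676]
x -0.0008 y 0.0001 z 0.0419 w [ 0.0004 -0.0006  0.    ]
x -0.0008 y 0.0001 z 0.0419 w [ 0.0004 -0.0006  0.    ]
x -0.0007 y 0.0001 z 0.0419 w [ 0.0004 -0.0006  0.    ]
x -0.0007 y 0.0001 z 0.0419 w [ 0.0004 -0.0006  0.    ]
```

View pics/c2.png

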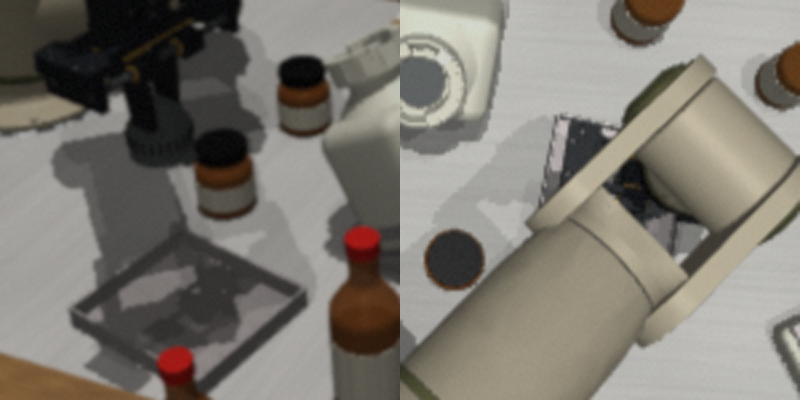

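The cap is held level under the gripper (left crop at (160,130)), the neck is empty, and the tray lies below. Lowering now.

>>> send_rows([
  {"x":-0.0008,"y":0,"z":0.042,"wx":0.0004,"wy":-0.0006,"wz":0,"jaw":1},
  {"x":-0.0008,"y":0,"z":0.042,"wx":0.0004,"wy":-0.0006,"wz":0,"jaw":1},
  {"x":-0.0008,"y":0,"z":0.042,"wx":0.0004,"wy":-0.0006,"wz":0,"jaw":1},
  {"x":-0.0007,"y":0,"z":0.041,"wx":0.0004,"wy":-0.0006,"wz":0,"jaw":1},
  {"x":0,"y":0,"z":0.012,"wx":0,"wy":0,"wz":0,"jaw":1},
  {"x":0,"y":0,"z":0.012,"wx":0,"wy":0,"wz":0,"jaw":1},
  {"x":0,"y":0,"z":0.008,"wx":0,"wy":0,"wz":0,"jaw":1},
  {"x":0,"y":0,"z":0,"wx":0,"wy":0,"wz":0,"jaw":1},
  {"x":0,"y":0,"z":0,"wx":0,"wy":0,"wz":0,"jaw":1},
])

```text
clock: 12.45
position: [0.4702, -0.2784, 0.0397]
tool_rot: [0.056, 0.998, -0.001, 0.0]
ft_force: [0.3, -0.8, 0.1]
gripper_width: 0.0156
grip_force: 40.0
```

>>> send_rows([
  {"x":0,"y":0,"z":0.003,"wx":0,"wy":0,"wz":0,"jaw":1},
  {"x":0,"y":0,"z":0.003,"wx":0,"wy":0,"wz":0,"jaw":1},
  {"x":0,"y":0,"z":0,"wx":0,"wy":0,"wz":0,"jaw":1},
])

```text
clock: 12.82
position: [0.4702, -0.2783, 0.0336]
tool_rot: [0.056, 0.998, -0.001, 0.0]
ft_force: [0.7, 0.7, 5.2]
gripper_width: 0.016
grip_force: 40.0
```

>>> send_rows([
  {"x":0,"y":0,"z":0,"wx":0,"wy":0,"wz":0,"jaw":0.6},
  {"x":0,"y":0,"z":0,"wx":0,"wy":0,"wz":0,"jaw":0.5},
  {"x":0,"y":0,"z":0,"wx":0,"wy":0,"wz":0,"jaw":0.5},
  {"x":0,"y":0,"z":0,"wx":0,"wy":0,"wz":0,"jaw":0.5},
  {"x":0,"y":0,"z":-0.01,"wx":0,"wy":0,"wz":0,"jaw":0.5},
  {"x":0,"y":0,"z":-0.04,"wx":0,"wy":0,"wz":0,"jaw":0.5},
  {"x":0,"y":0,"z":-0.05,"wx":0,"wy":0,"wz":0,"jaw":0.5},
  {"x":0,"y":0,"z":-0.05,"wx":0,"wy":0,"wz":0,"jaw":0.5},
  {"x":0,"y":0,"z":0,"wx":0,"wy":0,"wz":0,"jaw":0.5},
  {"x":0,"y":0,"z":0,"wx":0,"wy":0,"wz":0,"jaw":0.5},
])

```text
clock: 14.08
position: [0.4696, -0.2774, 0.1824]
tool_rot: [0.055, 0.998, 0.0, -0.001]
ft_force: [-0.1, 0.9, -0.0]
gripper_width: 0.0443
grip_force: 0.0
```

Run:
```python
from plan import *
a=robot.grab_frame('scene');b=robot.grab_frame('wrist')
f=lambda i:cv2.resize(i,(400,400),interpolation=cv2.INTER_CUBIC)
cv2.imwrite('pics/c3.png',np.hstack([f(a[150:320,160:330]),f(b[100:350,200:450])]))
for d in robot.regions_of('cap','wrist'): print(round(d['score'],2),d['uv'],atz('wrist',d['uv'],.03))
for d in robot.regions_of('cap','scene'): print(round(d['score'],2),d['uv'],atz('scene',d['uv'],.03))
```

```text
0.92 [588.5, 225.5] [0.56073747 0.08404749 0.03      ]
0.62 [321.9, 188.2] [ 0.47076401 -0.27863569  0.03      ]
0.88 [427.3, 241.1] [0.82638407 0.04096684 0.03      ]
0.59 [238.9, 275.8] [ 0.4697922  -0.28150443  0.03      ]
0.59 [391.4, 203.5] [0.67871557 0.16582431 0.03      ]
0.44 [417.1, 170.7] [0.68163322 0.37904311 0.03      ]
```

View pics/c3.png

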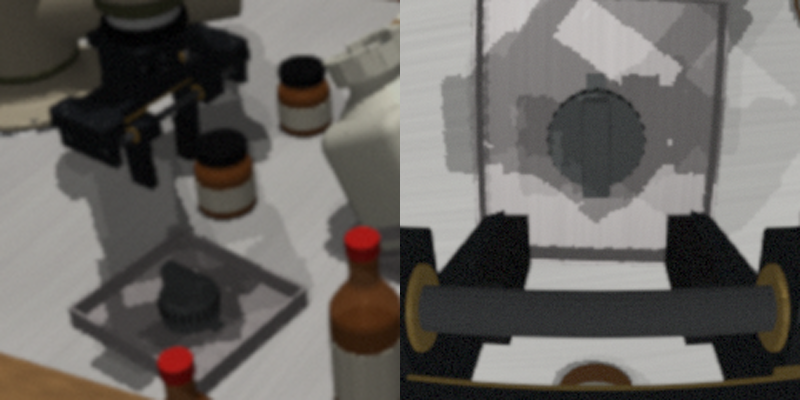

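The cap stands upright near the tray's centre, released, and the gripper is clear.

```bash
python3 -c "
from station import robot
print(robot.hand_in())"
```

```text
the job is handed in; nothing more can be done
None
```

The cap was pressed, turned about 60° and lifted off, then set down upright near the tray's centre and released; I handed the job in after about 14 s of the 43 s, and no verdict came back.

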